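Load a tumbling barrel and pin its cover on

TASK

Get the tumbling barrel ready for its deburring run: put all the turned bushes that stand on the board into it, then set the cover down on its mouth so that the cover's knuckles lie between the barrel's eyes. Then draw the two hinge pins out of the pin bin through its slots and push one through each of the cover's two hinge lines until its head meets the eye. Leave the other tools on the board where they are.

Things in the scene. Friction and masses are not known exactly. Their poses are not given: they have to be found in the camera images.
- barrel: Tumbling barrel in its loading stand, fixed on a level grey board (rim 12 mm high) whose top is z = 0.145: grey open trough, 100 (x) x 80 (y) mm, 86 mm high. A hinge line parallel to its y runs along each long side, at x = -62 and +62, z = 90 mm. Green pedestals 62 mm high at y = -68 to -56 and +56 to +68 mm; base plate 116 x 156 mm. Origin: on the board under its centre, z up.
- barrel_mouth (a point): Centre of the barrel's mouth, at the rim, 86 mm above the board. The mouth measures 92 (barrel's x) x 72 (y) mm inside, walls 4 mm; the bottom is rounded like a gutter and 70 mm below the rim in the middle
- hinge_front (a point): Middle of the hinge line on the barrel's -x side (nearer the robot), 90 mm above the board. The line runs along the barrel's y through two fixed steel eyes, 18 mm outside with 12.4 mm bore, at 28 to 44 mm either side of this point, open at both ends
- hinge_back (a point): Middle of the hinge line on the barrel's +x side; the same as hinge_front
- cover: Loose steel cover, 0.35 kg, handle up: plate 102 (x) x 82 (y) x 4 mm with a knuckle on each long side (axis along y at x = -62 and +62, z = 12 mm; y -26 to +26 mm; 18 mm outside, bore 12.4 mm) and below it a locating lip 89.8 x 69.8 mm, 8 mm deep, that drops into the mouth. Origin: centre, underside of the lip, z up. Seated: 78 mm above the barrel's origin, axes parallel, either way round.
- cover_grip (a point): Middle of the cover's loop handle: round bar 10 mm thick, 46 mm long along the cover's y, centre line 41 mm above the cover's origin and 29 mm above its plate
- pin_bin: Dark steel pin bin, fixed to the board, 88 mm deep, 94 wide, 67 high, roofed. Origin: on the board under the middle of its front wall; the front faces its -x. In the front wall (3 mm) two upright slots 14 mm wide, 34 to 64 mm above the board, at y = -26 and +26 mm; a hinge pin leans in each, head outside, nose down inside, sloping about 23 degrees: draw it out along its axis.
- hinge_pin_1: Loose steel hinge pin, 131 mm long, 0.09 kg: shank 10 mm thick, 96 mm long, its last 11 mm tapering to 4 mm; round knurled head 18 mm thick, 34 mm long. x axis: from head to nose. Origin: on the axis, 44.5 mm ahead of the head's shoulder, 52 mm behind the tip; when home it lies at the middle of the hinge line. The two pins are alike and fit either hinge line, from either end.
- pin_1_head (a point): Middle of the head of hinge pin 1: on its axis, 61.5 mm behind the pin's origin and 17 mm behind the shoulder
- hinge_pin_2: Loose steel hinge pin, 131 mm long, 0.09 kg: shank 10 mm thick, 96 mm long, its last 11 mm tapering to 4 mm; round knurled head 18 mm thick, 34 mm long. x axis: from head to nose. Origin: on the axis, 44.5 mm ahead of the head's shoulder, 52 mm behind the tip; when home it lies at the middle of the hinge line. The two pins are alike and fit either hinge line, from either end.
- pin_2_head (a point): Middle of the head of hinge pin 2: on its axis, 61.5 mm behind the pin's origin and 17 mm behind the shoulder
- bush_1: Loose turned metal bush, 20 mm in diameter at the collar, 30 mm tall, standing on the board collar up at the start; may be absent (4 to 6 bushes are there). Origin: centre of its lower end, z along its axis towards the collar
- bush_2: Loose turned metal bush, 22 mm in diameter at the collar, 24 mm tall, standing on the board collar up at the start; may be absent (4 to 6 bushes are there). Origin: centre of its lower end, z along its axis towards the collar
- bush_3: Loose turned metal bush, 17 mm in diameter at the collar, 28 mm tall, standing on the board collar up at the start; may be absent (4 to 6 bushes are there). Origin: centre of its lower end, z along its axis towards the collar
- bush_4: Loose turned metal bush, 20 mm in diameter at the collar, 30 mm tall, standing on the board collar up at the start; may be absent (4 to 6 bushes are there). Origin: centre of its lower end, z along its axis towards the collar
- bush_5: Loose turned metal bush, 22 mm in diameter at the collar, 24 mm tall, standing on the board collar up at the start; may be absent (4 to 6 bushes are there). Origin: centre of its lower end, z along its axis towards the collar
- bush_6: Loose turned metal bush, 17 mm in diameter at the collar, 28 mm tall, standing on the board collar up at the start; may be absent (4 to 6 bushes are there). Origin: centre of its lower end, z along its axis towards the collar
- oilstone: Bystander, loose: oilstone, 42 x 125 x 22 mm; origin at the centre of its underside. Leave it alone

How it is judged:
By the outcome, as a careful person would: the job done as asked, in the order asked, and still so for the second after the job is handed in, with the robot touching nothing.
Of bush_1, bush_2, bush_3, bush_4, bush_5, bush_6 only 4 to 6 are there at a start; the rules pass over those that are not, and their reading is None.
At some moment in a run one of cover, bush_1, bush_2, bush_3, bush_4, bush_5, bush_6 may be knocked a few centimetres aside while the robot is not near it.
Once in a run the grip may slacken for a moment while it holds something.
It also fails if it takes over 184 s, if anything falls off the work surface, if the arm or the gripper's body presses on something with over 40 N, if the wrist force passes 120 N, or if a joint passes its speed limit or range.

ROBOT

A 6-joint arm with a two-finger parallel gripper is mounted at the origin on a cart in front of the work surface, level with it; the furniture and walls round the work are solid. World frame = base frame: x ahead of the robot, y to its left, z up, the work surface at z = 0. Lengths are in m, angles in rad, forces in N, time in s.
With the tool pointing down it reaches from about 0.4 to 0.825 m from the base axis. Payload 7 kg.
Tool frame: the origin (TCP) lies at the very end of the fingers, on their centre line; the grasp point (between the pads) lies 19 mm behind it; z points along the fingers, y is the line along which they close (so a half turn about z gives the same grasp; the last joint's range is limited). The gripper opens to 88 mm and grips with 3 to 60 N. Pads are 19 mm wide; open, the fingers measure 130 mm over their backs; the gripper's body (78 mm by 193 mm) begins 47 mm behind the grasp point.
Start: joints at [1.404, 0.359, 0.012, 0, -1.224, -0.288], TCP at [0.297, 0.606, 0.227] pointing down, gripper open.
Joint ranges: [-3.07, 3.07], [-1.43, 2.12], [-1.02, 1.25], [-3.03, 1.67], [-3.05, -0], [-3.03, 3.03]. Speed limits (rad/s): [2.39, 2.39, 3.01, 3.14, 3.14, 3.14].

INTERFACE

Orientations are given as [roll, pitch, yaw] about the fixed x, y, z axes, in that order (R = Rz(yaw) Ry(pitch) Rx(roll)).
In Python, from station import arm gives the robot as it stands.
- The arm moves only by the tool step_arm, never from a script. Its argument "rows" is a list of rows, each a list of 5 numbers: the shift along the world's x, y, z in m, then the turn about the world's z in rad, then the finger opening in m, from 0 to 0.0876. In form: [[x, y, z, spin, gripper], ...]. A call has 1 to 20 rows; each row is the pose to reach, as a shift and turn from the pose commanded when the call began; what a row does not reach only later rows make up. A row lasts 1/10 s, in which the tool goes at most 50 mm and 8.59 degrees, less where a joint would pass 70% of its speed; a pose out of reach is approached as far as the arm can. A call with a gripper value outside its range is refused whole. The fingers move at their own pace and stop on an object; "newtons" is the grip in N (left out, the last holds). Time passes only in rows, so rows that repeat a pose let the fingers close. It gives the time, the measured TCP pose, the force, the opening and the grip force at its end, in the units of the state.
- arm.get_state(): the state, without advancing time (a new reading comes with each control period).
- arm.grab_frame(name): name is "side" or "top" or "wrist"; returns a dict with "color" (384x512x3 uint8, blue, green, red), "vfov" (degrees; the focal length in pixels is half the picture's height over the tangent of half this angle, whatever the lens; pixels are square), "cx", "cy" (the principal point, pixels), "k1" (the pictures are not rectified: a ray, as slopes to the right and down, at radius r is drawn at 1 + k1 r^2 times it, then the intrinsics apply), "rvec" (rotation vector, rad) and "tvec" (3), from world to camera coordinates, as OpenCV has them. Camera axes: x right, y down, z forward; pixel columns grow to the right and rows downward; lengths in m; the calibration is good to about 2 mm. A picture is of the moment at which its call begins. There is no depth.
- arm.job_done(): hands the job in; it is judged then, once.
The state is a dict: "t": time; "q": joint angles; "qd": joint speeds; "joint_efforts": joint torques, N m; "eef_pos": TCP position; "ee_rot": TCP orientation; "force": force on the tool from outside, world axes, zero at the start; "moment": the same for the moment, N m; "width": finger opening in m; "gripper_force": force on a finger pad.
Only numpy, scipy, OpenCV 4.12 (cv2) and the standard library are available. Lean on these libraries where they do the work, as an engineer would, in place of code of your own. Each camera call takes 0.05 s, during which the arm holds its last target. There are 200 camera calls.

## Working session

There is one attempt and no reset: what is moved stays moved. The work goes in short steps, Python scripts to look and compute and a tool call to move; the robot and the scene stay as the last step left them, time stands still between calls to the robot, and variables do not carry over. Pictures are saved under pics/ and viewed, at most 14 in all, crops included, and the job is handed in when it is done.

Besides the shell and the picture viewer there is one more tool, called after "Emit:" as a command line: name --pt "numbers of a row" for each row, then --argument value for the rest. step_arm: Moves the arm, as the interface text tells. Its arguments: {"type":"object","properties":{"rows":{"type":"array"},"newtons":{"type":"number"}},"required":["rows"]}

```bash
ls; mkdir -p pics; cat > h.py <<'E'
import numpy as np, cv2
from station import arm
def grab(n,save=None):
    f=arm.grab_frame(n)
    if save: cv2.imwrite('pics/'+save+'.png',f['color'])
    return f
def K(f):
    F=f['color'].shape[0]/2/np.tan(np.radians(f['vfov'])/2); return np.array([[F,0,f['cx']],[0,F,f['cy']],[0,0,1.]])
def ray(f,uv):
    p=cv2.undistortPoints(np.array(uv,float).reshape(-1,1,2),K(f),_d(f)).reshape(-1,2)
    R=cv2.Rodrigues(np.array(f['rvec'],float))[0]; t=np.array(f['tvec'],float).ravel()
    return -R.T@t, np.c_[p,np.ones(len(p))]@R
def _d(f): return np.array([f['k1'],0,0,0,0.])
def onz(f,uv,z):
    c,d=ray(f,uv); return c+d*((z-c[2])/d[:,2])[:,None]
def px(f,P):
    return cv2.projectPoints(np.array(P,float).reshape(-1,1,3),np.array(f['rvec'],float),np.array(f['tvec'],float),K(f),_d(f))[0].reshape(-1,2)
def tri(f1,a,f2,b):
    c1,d1=ray(f1,a);c2,d2=ray(f2,b);out=[]
    for x,y in zip(d1,d2):
        s=np.linalg.lstsq(np.c_[x,-y],c2-c1,rcond=None)[0]; out.append((c1+x*s[0]+c2+y*s[1])/2)
    return np.array(out)
def st():
    s=arm.get_state(); print({k:np.round(s[k],4).tolist() for k in('t','q','eef_pos','ee_rot','force','width','gripper_force')})
E
python3 - <<'E'
from h import *
for n in('top','side'):
    f=grab(n,n+'0'); print(n,f['vfov'],f['k1'],-cv2.Rodrigues(np.array(f['rvec'],float))[0].T@np.array(f['tvec']).ravel())
st()
E
```

```text
pics
top 50.55889022325658 0.027917291922435722 [ 0.44544646 -0.11053672  1.08736023]
side 46.98996989107957 -0.10096101494878686 [0.22485658 0.58989285 0.87832143]
{'t': 0.1, 'q': [1.4041, 0.3593, 0.0112, -0.0003, -1.2241, -0.2881], 'eef_pos': [0.2964, 0.606, 0.2257], 'ee_rot': [3.1402, -0.0001, -0.4549], 'force': [-0.3782, -0.426, 0.371], 'width': 0.0876, 'gripper_force': 0.0}
```

View pics/top0.png

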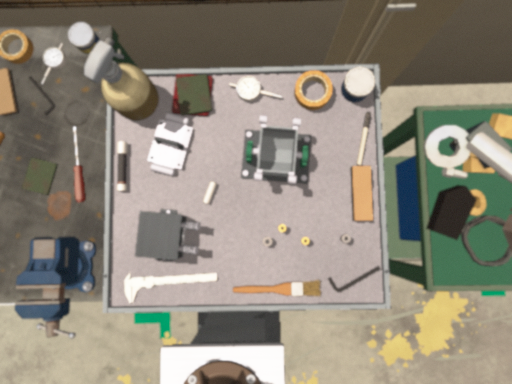

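View pics/side0.png

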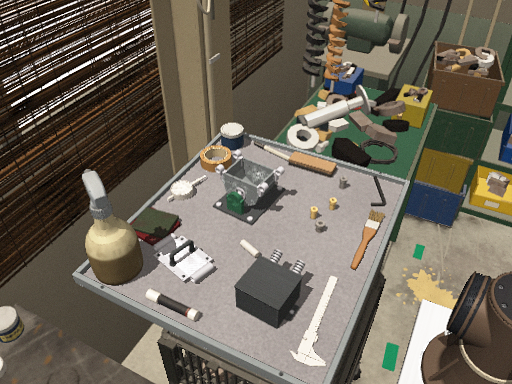

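The top view shows the board: barrel at (277,153), cover at (171,146), and bin at (163,235) with the pin heads facing image right, which is −y. Four bushes stand near (269,242), (283,228), (306,241) and (347,239). The side view agrees. I'll take enlarged crops next.

```bash
python3 - <<'E'
from h import *
t=cv2.imread('pics/top0.png')
a=cv2.resize(t[110:200,225:325],None,fx=4,fy=4,interpolation=2)
b=cv2.resize(t[110:200,135:235],None,fx=4,fy=4,interpolation=2)
c=cv2.resize(t[200:260,255:365],(400,218),interpolation=2)
d=cv2.resize(t[203:263,130:230],(400,240),interpolation=2)
c=cv2.copyMakeBorder(c,0,22,0,0,0)
cv2.imwrite('pics/crop0.png',np.vstack([np.hstack([a,b]),np.hstack([c,d])]))
f=grab('top')
for n,uv,z in(('barrel',(277,153),.231),('cover',(171,146),.16),('bin',(186,235),.2),('b',(269,242),.17),('b',(283,228),.17),('b',(306,241),.17),('b',(347,239),.17)): print(n,onz(f,[uv],z).round(3))
E
```

```text
barrel [[ 0.609 -0.146  0.231]]
cover [[0.645 0.096 0.16 ]]
bin [[0.439 0.054 0.2  ]]
b [[ 0.419 -0.126  0.17 ]]
b [[ 0.45  -0.158  0.17 ]]
b [[ 0.42  -0.209  0.17 ]]
b [[ 0.423 -0.3    0.17 ]]
```

View pics/crop0.png

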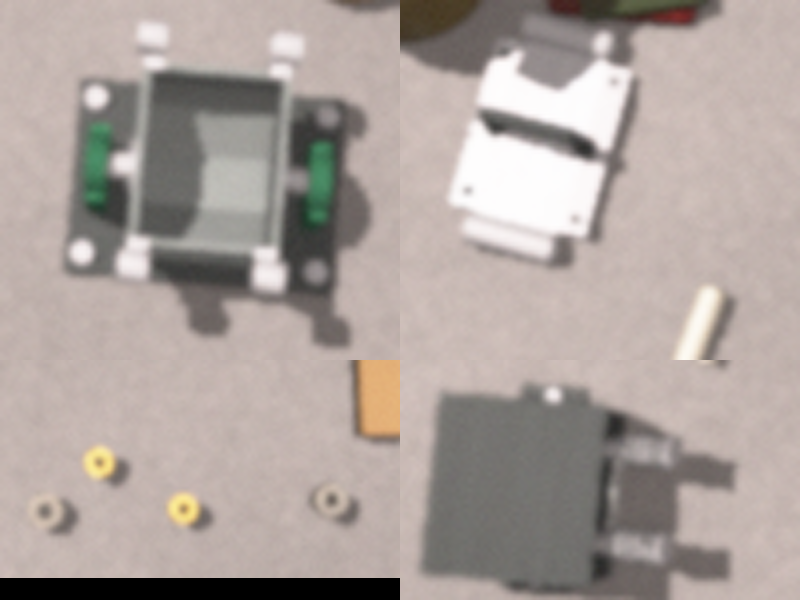

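Measured from the crop:
- **Bushes:** about (268,242), (282,228), (306,241) and (347,238.5).
- **Barrel:** its eyes give a yaw of about −5°.
- **Bin:** the pin heads point to −y.

I'll move over the bushes and look with the wrist camera.

Emit:
step_arm --pt "0.15 -0.15 0.1 -0.3 0.04" --pt "0.15 -0.15 0.1 -0.3 0.04" --pt "0.15 -0.15 0.1 -0.6 0.04" --pt "0.15 -0.15 0.1 -0.6 0.04" --pt "0.134 -0.79 0.1 -1.203 0.04" --pt "0.134 -0.79 0.1 -1.203 0.04" --pt "0.134 -0.79 0.1 -1.203 0.04" --pt "0.134 -0.79 0.1 -1.203 0.04" --pt "0.134 -0.79 0.1 -1.203 0.04" --pt "0.134 -0.79 0.1 -1.203 0.04" --pt "0.134 -0.79 0.1 -1.203 0.04" --pt "0.134 -0.79 0.1 -1.203 0.04" --pt "0.134 -0.79 0.1 -1.203 0.04" --pt "0.134 -0.79 0.1 -1.203 0.04" --pt "0.134 -0.79 0.1 -1.203 0.04" --pt "0.134 -0.79 0.1 -1.203 0.04" --pt "0.134 -0.79 0.1 -1.203 0.04" --pt "0.134 -0.79 0.1 -1.203 0.04" --pt "0.134 -0.79 0.1 -1.203 0.04" --pt "0.134 -0.79 0.1 -1.203 0.04"

```text
t: 2.15
eef_pos: [0.4303, -0.1834, 0.3263]
ee_rot: [3.141, 0.0, -1.659]
force: [0.0, -0.1, -0.7]
width: 0.0402
gripper_force: 0.0
```

```bash
python3 - <<'E'
from h import *
f=grab('wrist','w1'); st(); print(f['vfov'],-cv2.Rodrigues(np.array(f['rvec'],float))[0].T@np.array(f['tvec']).ravel())
for P in ([.419,-.126,.17],[.45,-.158,.17],[.42,-.209,.17],[.423,-.3,.17]): print(px(f,P).round(0))
E
```

```text
{'t': 2.2, 'q': [0.0205, -0.0449, -0.2519, -0.0003, -1.364, -0.1071], 'eef_pos': [0.4305, -0.1829, 0.3264], 'ee_rot': [3.1414, 0.0003, -1.6574], 'force': [-0.0668, -0.104, 0.0995], 'width': 0.0402, 'gripper_force': 0.0}
66.68624437498681 [ 0.42241738 -0.26351763  0.48462724]
[[272. 223.]]
[[243. 199.]]
[[266. 152.]]
[[255.  62.]]
```

View pics/w1.png

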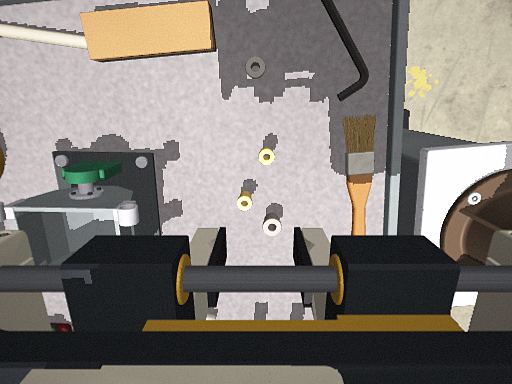

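The wrist view shows the four bush tops at (272,227), (245,202), (266,156) and (255,67). I'll triangulate them against the top view.

```bash
python3 - <<'E'
from h import *
f=grab('wrist');t=grab('top')
W=[(272,227),(245,202),(266,156),(255,67)];T=[(267.9,241.8),(282.2,228.1),(305.6,241),(346.6,238.5)]
print(onz(f,W,.172).round(4),onz(t,T,.172).round(4),tri(f,W,t,T).round(4))
E
```

```text
[[ 0.42   -0.1208  0.172 ]
 [ 0.4483 -0.1543  0.172 ]
 [ 0.4204 -0.2049  0.172 ]
 [ 0.4242 -0.2946  0.172 ]] [[ 0.42   -0.1237  0.172 ]
 [ 0.4498 -0.1564  0.172 ]
 [ 0.4203 -0.2077  0.172 ]
 [ 0.4243 -0.2987  0.172 ]] [[ 0.4201 -0.1236  0.1781]
 [ 0.4489 -0.156   0.1762]
 [ 0.4205 -0.2066  0.1816]
 [ 0.4246 -0.2911  0.208 ]]
```

Emit:
step_arm --pt "-0.0105 0.06 -0.05 0 0.04" --pt "-0.0105 0.06 -0.1 0 0.04" --pt "-0.0105 0.06 -0.14 0 0.04" --pt "-0.0105 0.06 -0.165 0 0.04" --pt "-0.0105 0.06 -0.177 0 0.04" --pt "-0.0105 0.06 -0.177 0 0.04" --pt "-0.0105 0.06 -0.177 0 0.0" --pt "-0.0105 0.06 -0.177 0 0.0" --pt "-0.0105 0.06 -0.177 0 0.0" --pt "-0.0105 0.06 -0.177 0 0.0" --pt "-0.0105 0.06 -0.177 0 0.0" --pt "-0.0105 0.06 -0.177 0 0.0" --pt "-0.0105 0.06 -0.13 0 0.0" --pt "-0.0105 0.06 -0.08 0 0.0" --pt "-0.0105 0.06 -0.03 0 0.0" --pt "-0.0105 0.06 0 0 0.0" --newtons 25

```text
t: 3.9
eef_pos: [0.4205, -0.124, 0.3307]
ee_rot: [-3.137, 0.0, -1.658]
force: [1.7, 0.5, -1.2]
width: 0.0203
gripper_force: 25.0
```

```bash
python3 - <<'E'
from h import *
t=grab('top'); 
E=np.array([(153,37),(287,45),(133,262),(270,274)])/4+[225,110]-.4
P=onz(t,E,.235); print(P.round(4),P.mean(0).round(4))
R=np.array([(148,68),(290,78),(130,245),(277,255)])/4+[225,110]-.4
P=onz(t,R,.231); print(P.round(4),P.mean(0).round(4))
g=np.array([(97,163),(320,182)])/4+[225,110]-.4
P=onz(t,g,.207); print(P.round(4),P.mean(0).round(4))
B=np.array([(96,97),(327,117),(82,251),(316,272)])/4+[225,110]-.4
P=onz(t,B,.150); print(P.round(4),P.mean(0).round(4))
E
```

```text
[[ 0.6833 -0.1177  0.235 ]
 [ 0.6772 -0.1891  0.235 ]
 [ 0.562  -0.1046  0.235 ]
 [ 0.5541 -0.1767  0.235 ]] [ 0.6191 -0.147   0.235 ]
[[ 0.6675 -0.1147  0.231 ]
 [ 0.6602 -0.1906  0.231 ]
 [ 0.5717 -0.1032  0.231 ]
 [ 0.5647 -0.181   0.231 ]] [ 0.616  -0.1474  0.231 ]
[[ 0.6211 -0.0857  0.207 ]
 [ 0.6078 -0.2076  0.207 ]] [ 0.6145 -0.1467  0.207 ]
[[ 0.6718 -0.0842  0.15  ]
 [ 0.6567 -0.2191  0.15  ]
 [ 0.5807 -0.0745  0.15  ]
 [ 0.5656 -0.21    0.15  ]] [ 0.6187 -0.1469  0.15  ]
```

Emit:
step_arm --pt "0.05 -0.006 -0.02 0 0.0" --pt "0.1 -0.012 -0.04 0 0.0" --pt "0.15 -0.018 -0.04 0 0.0" --pt "0.197 -0.0245 -0.05 0 0.0" --pt "0.197 -0.0245 -0.08 0 0.0" --pt "0.197 -0.0245 -0.111 0 0.0" --pt "0.197 -0.0245 -0.111 0 0.0" --pt "0.197 -0.0245 -0.111 0 0.032" --pt "0.197 -0.0245 -0.111 0 0.032" --pt "0.197 -0.0245 -0.08 0 0.032" --pt "0.197 -0.0245 -0.04 0 0.04" --pt "0.15 -0.0245 -0.04 0 0.04" --pt "0.1 -0.03 -0.04 0 0.04" --pt "0.06 -0.033 -0.06 0 0.04" --pt "0.029 -0.033 -0.1 0 0.04" --pt "0.029 -0.033 -0.14 0 0.04" --pt "0.029 -0.033 -0.165 0 0.04" --pt "0.029 -0.033 -0.177 0 0.04" --pt "0.029 -0.033 -0.177 0 0.04" --pt "0.029 -0.033 -0.177 0 0.0"

```text
t: 5.95
eef_pos: [0.4501, -0.1567, 0.1512]
ee_rot: [-3.139, -0.0, -1.657]
force: [-1.3, -0.0, -0.4]
width: 0.0361
gripper_force: 0.0
```

Emit:
step_arm --pt "0 0 0 0 0" --pt "0 0 0 0 0" --pt "0 0 0 0 0" --pt "0 0 0 0 0" --pt "0 0 0.05 0 0" --pt "0 0 0.1 0 0" --pt "0 0 0.137 0 0"

```text
t: 6.65
eef_pos: [0.4494, -0.1569, 0.2897]
ee_rot: [-3.139, -0.0, -1.658]
force: [0.2, 0.5, -0.9]
width: 0.0153
gripper_force: 25.0
```

```bash
python3 - <<'E'
from h import *
t=grab('top')['color']; s=grab('side')['color']
cv2.imwrite('pics/c2.png',np.vstack([cv2.resize(t[100:260,220:370],(600,300),interpolation=2)[:, :],cv2.resize(s[140:280,200:380],(600,300),interpolation=2)]))
E
```

```text
(no output)
```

View pics/c2.png

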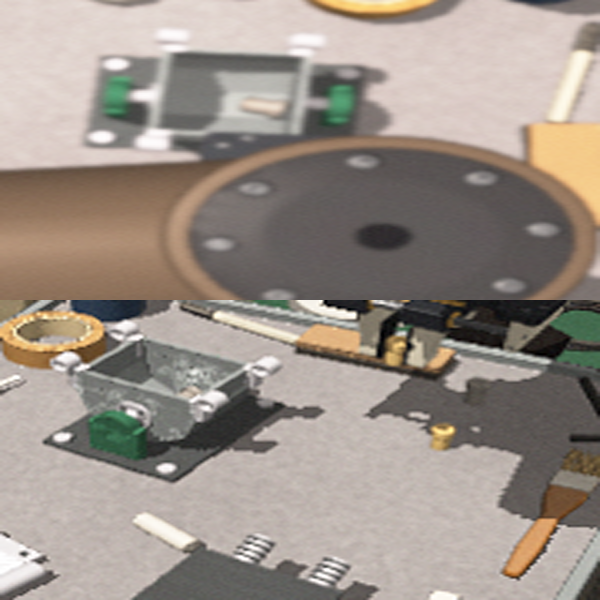

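The first bush lies in the barrel and the second is held. Two remain on the board.

Emit:
step_arm --pt "0.05 0.004 0 0 0.0" --pt "0.1 0.006 0 0 0.0" --pt "0.15 0.0085 -0.01 0 0.0" --pt "0.168 0.0085 -0.04 0 0.0" --pt "0.168 0.0085 -0.071 0 0.0" --pt "0.168 0.0085 -0.071 0 0.0" --pt "0.168 0.0085 -0.071 0 0.032" --pt "0.168 0.0085 -0.071 0 0.032" --pt "0.168 0.0085 -0.04 0 0.032" --pt "0.168 0.0085 0 0 0.04" --pt "0.12 -0.01 0 0 0.04" --pt "0.07 -0.03 0 0 0.04" --pt "0.02 -0.0507 -0.02 0 0.04" --pt "-0.0287 -0.0507 -0.06 0 0.04" --pt "-0.0287 -0.0507 -0.1 0 0.04" --pt "-0.0287 -0.0507 -0.125 0 0.04" --pt "-0.0287 -0.0507 -0.137 0 0.04" --pt "-0.0287 -0.0507 -0.137 0 0.04" --pt "-0.0287 -0.0507 -0.137 0 0.0" --pt "-0.0287 -0.0507 -0.137 0 0.0"

```text
t: 8.75
eef_pos: [0.4221, -0.2075, 0.1514]
ee_rot: [-3.138, -0.0, -1.657]
force: [-0.0, -0.1, -0.1]
width: 0.0293
gripper_force: 0.0
```

Emit:
step_arm --pt "0 0 0 0 0" --pt "0 0 0 0 0" --pt "0 0 0 0 0" --pt "0 0 0 0 0" --pt "0 0 0.05 0 0" --pt "0 0 0.1 0 0" --pt "0 0 0.137 0 0"

```text
t: 9.45
eef_pos: [0.4207, -0.2076, 0.2897]
ee_rot: [-3.139, -0.0, -1.658]
force: [1.1, 0.4, -0.1]
width: 0.0158
gripper_force: 25.0
```

Emit:
step_arm --pt "0.05 0.015 0 0 0.0" --pt "0.1 0.03 0 0 0.0" --pt "0.15 0.045 -0.01 0 0.0" --pt "0.197 0.0595 -0.03 0 0.0" --pt "0.197 0.0595 -0.071 0 0.0" --pt "0.197 0.0595 -0.071 0 0.0" --pt "0.197 0.0595 -0.071 0 0.032" --pt "0.197 0.0595 -0.071 0 0.032" --pt "0.197 0.0595 -0.04 0 0.032" --pt "0.197 0.0595 0 0 0.04" --pt "0.15 0.02 0 0 0.04" --pt "0.1 -0.01 0 0 0.04" --pt "0.06 -0.05 0 0 0.04" --pt "0.004 -0.0902 -0.04 0 0.04" --pt "0.004 -0.0902 -0.09 0 0.04" --pt "0.004 -0.0902 -0.125 0 0.04" --pt "0.004 -0.0902 -0.137 0 0.04" --pt "0.004 -0.0902 -0.137 0 0.04" --pt "0.004 -0.0902 -0.137 0 0.0" --pt "0.004 -0.0902 -0.137 0 0.0"

```text
t: 11.45
eef_pos: [0.4264, -0.2981, 0.1526]
ee_rot: [-3.137, -0.001, -1.657]
force: [0.3, -1.4, 0.8]
width: 0.0294
gripper_force: 0.0
```

Emit:
step_arm --pt "0 0 0 0 0" --pt "0 0 0 0 0" --pt "0 0 0 0 0" --pt "0 0 0 0 0" --pt "0 0 0.05 0 0" --pt "0 0 0.1 0 0" --pt "0 0 0.137 0 0"

```text
t: 12.15
eef_pos: [0.425, -0.2977, 0.2905]
ee_rot: [-3.138, -0.001, -1.657]
force: [-0.0, 0.3, -0.0]
width: 0.0177
gripper_force: 25.0
```

Emit:
step_arm --pt "0.05 0.04 0 0 0.0" --pt "0.09 0.08 0 0 0.0" --pt "0.14 0.12 -0.01 0 0.0" --pt "0.193 0.15 -0.02 0 0.0" --pt "0.193 0.15 -0.05 0 0.0" --pt "0.193 0.15 -0.071 0 0.0" --pt "0.193 0.15 -0.071 0 0.0" --pt "0.193 0.15 -0.071 0 0.034" --pt "0.193 0.15 -0.071 0 0.034" --pt "0.193 0.15 -0.04 0 0.034" --pt "0.193 0.15 0 0 0.04" --pt "0.15 0.15 0.04 0 0.04" --pt "0.1 0.15 0.04 0 0.04" --pt "0.05 0.15 0.04 0 0.04" --pt "0 0.15 0.04 0 0.04" --pt "-0.03 0.15 0.04 0 0.04"

```text
t: 13.75
eef_pos: [0.3914, -0.1477, 0.3268]
ee_rot: [-3.141, 0.001, -1.658]
force: [0.0, -0.1, 0.7]
width: 0.0401
gripper_force: 0.0
```

```bash
python3 - <<'E'
from h import *
t=grab('top','t3')['color']; s=grab('side','s3')['color']
cv2.imwrite('pics/c3.png',np.hstack([cv2.resize(t[30:190,85:245],(400,400),interpolation=2),cv2.resize(s[160:320,70:230],(400,400),interpolation=2)]))
cv2.imwrite('pics/c4.png',np.hstack([cv2.resize(t[110:200,235:325],(400,400),interpolation=2),cv2.resize(s[145:235,200:290],(400,400),interpolation=2)]))
E
```

```text
(no output)
```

View pics/c3.png

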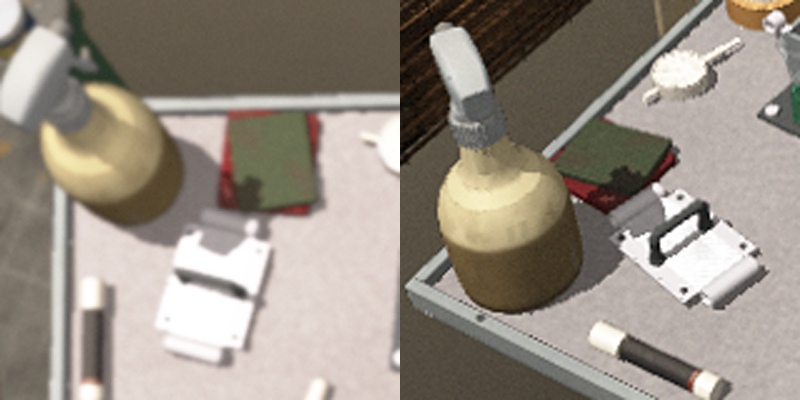

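View pics/c4.png

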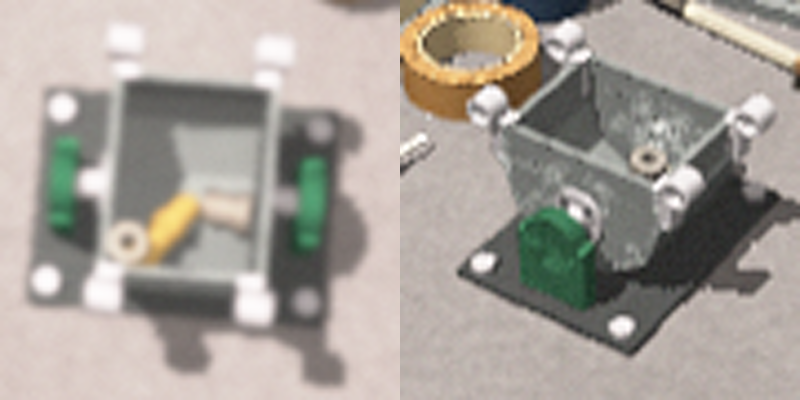

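Both views agree: bushes lie in the barrel, and the cover is undisturbed with its handle ends at top (156,140) and (183,147). The bottle stands close by, so I'll check the clearance.

```bash
python3 - <<'E'
from h import *
t=grab('top');s=grab('side')
ft=lambda x,y:(x/2.5+85-.4,y/2.5+30-.4); fs=lambda x,y:((x-400)/2.5+70-.4,y/2.5+160-.4)
print('handle',tri(t,[ft(178,275),ft(245,293),ft(212,284)],s,[fs(653,240),fs(706,205),fs(680,221)]).round(4))
print('handle@z',onz(t,[ft(178,275),ft(245,293)],.189).round(4))
C=[ft(188,232),ft(271,245),ft(160,322),ft(240,348)]; P=onz(t,C,.157);print('plate',P.round(4),P.mean(0).round(4))
C2=[fs(615,235),fs(690,190),fs(685,300),fs(745,255)]
K1=[ft(165,345),ft(222,358)];P=onz(t,K1,.166);print('knuckle',P.round(4))
print('bottle neck',tri(t,[ft(85,108)],s,[fs(478,150)]).round(3),'bottle right edge z.2',onz(t,[ft(183,165),ft(150,222),ft(112,222)],.2).round(3),'z.16',onz(t,[ft(183,180),ft(150,222)],.16).round(3))
b=[(268,242),(282,228),(306,241),(347,238)]
for u,v in b: print(t['color'][v-3:v+4,u-3:u+4].reshape(-1,3).std(0).round(0))
E
```

```text
handle [[0.6573 0.127  0.1815]
 [0.6422 0.0678 0.175 ]
 [0.6497 0.0969 0.1792]]
handle@z [[0.6538 0.1242 0.189 ]
 [0.636  0.0637 0.189 ]]
plate [[0.702  0.1233 0.157 ]
 [0.6879 0.0454 0.157 ]
 [0.6171 0.1491 0.157 ]
 [0.5911 0.0746 0.157 ]] [0.6495 0.0981 0.157 ]
knuckle [[0.5939 0.1418 0.166 ]
 [0.5808 0.0894 0.166 ]]
bottle neck [[0.776 0.179 0.277]] bottle right edge z.2 [[0.752 0.117 0.2  ]
 [0.7   0.147 0.2  ]
 [0.701 0.181 0.2  ]] z.16 [[0.751 0.127 0.16 ]
 [0.711 0.158 0.16 ]]
[32. 26. 21.]
[3. 3. 4.]
[20. 24. 26.]
[26. 27. 29.]
```

Emit:
step_arm --pt "0.05 0.045 0 -0.1 0.04" --pt "0.1 0.09 0 -0.193 0.04" --pt "0.15 0.14 0 -0.193 0.04" --pt "0.2 0.19 0 -0.193 0.04" --pt "0.251 0.238 0 -0.193 0.04" --pt "0.251 0.238 -0.05 -0.193 0.04" --pt "0.251 0.238 -0.1 -0.193 0.04" --pt "0.251 0.238 -0.14 -0.193 0.04" --pt "0.251 0.238 -0.159 -0.193 0.04" --pt "0.251 0.238 -0.159 -0.193 0.04" --pt "0.251 0.238 -0.159 -0.193 0" --pt "0.251 0.238 -0.159 -0.193 0" --pt "0.251 0.238 -0.159 -0.193 0" --pt "0.251 0.238 -0.159 -0.193 0" --pt "0.251 0.238 -0.159 -0.193 0" --pt "0.251 0.238 -0.159 -0.193 0" --pt "0.251 0.238 -0.159 -0.193 0" --newtons 55

```text
t: 15.65
eef_pos: [0.6458, 0.0903, 0.1689]
ee_rot: [-3.14, 0.001, -1.851]
force: [-0.6, -1.1, 5.6]
width: 0.0082
gripper_force: 54.9
```

```bash
python3 - <<'E'
from h import *
t=grab('top','t5')['color'];st()
b=[(268,242),(282,228),(306,241),(347,238)]
for u,v in b: print(t[v-3:v+4,u-3:u+4].reshape(-1,3).std(0).round(0))
E
```

```text
{'t': 15.7, 'q': [0.4379, 0.3597, -0.1227, 0.0007, -1.0868, -0.7182], 'eef_pos': [0.6458, 0.0903, 0.1689], 'ee_rot': [-3.1399, 0.0006, -1.8508], 'force': [-0.7616, -0.5237, 7.216], 'width': 0.0082, 'gripper_force': 54.901}
[2. 2. 2.]
[3. 3. 2.]
[2. 2. 2.]
[2. 2. 1.]
```

Emit:
step_arm --pt "0 0 0.02 0 0" --pt "0 0 0.05 0 0" --pt "0 0 0.09 0 0" --pt "0 0 0.13 0 0" --pt "0 -0.03 0.14 0 0" --pt "-0.005 -0.07 0.14 0.05 0" --pt "-0.01 -0.11 0.14 0.1 0" --pt "-0.02 -0.15 0.14 0.17 0" --pt "-0.029 -0.19 0.14 0.17 0" --pt "-0.029 -0.22 0.14 0.17 0" --pt "-0.029 -0.243 0.14 0.17 0" --pt "-0.029 -0.243 0.14 0.17 0" --pt "-0.029 -0.243 0.14 0.17 0"

```text
t: 17.0
eef_pos: [0.6156, -0.1527, 0.3065]
ee_rot: [3.14, 0.001, -1.682]
force: [-0.5, 0.9, -3.5]
width: 0.0086
gripper_force: 54.9
```

```bash
python3 - <<'E'
from h import *
w=grab('wrist','w6')['color']; s=grab('side','s6')['color'];st()
cv2.imwrite('pics/c6.png',np.vstack([cv2.resize(w,(600,450))[140:440],cv2.resize(s[130:220,185:305],(600,300),interpolation=2)[:300]]))
E
```

```text
{'t': 17.1, 'q': [0.0651, 0.2549, 0.0467, -0.0006, -1.3636, -0.1746], 'eef_pos': [0.616, -0.1518, 0.3069], 'ee_rot': [3.1405, 0.0004, -1.6805], 'force': [0.8728, -0.3291, -3.9969], 'width': 0.0081, 'gripper_force': 54.9485}
```

View pics/c6.png

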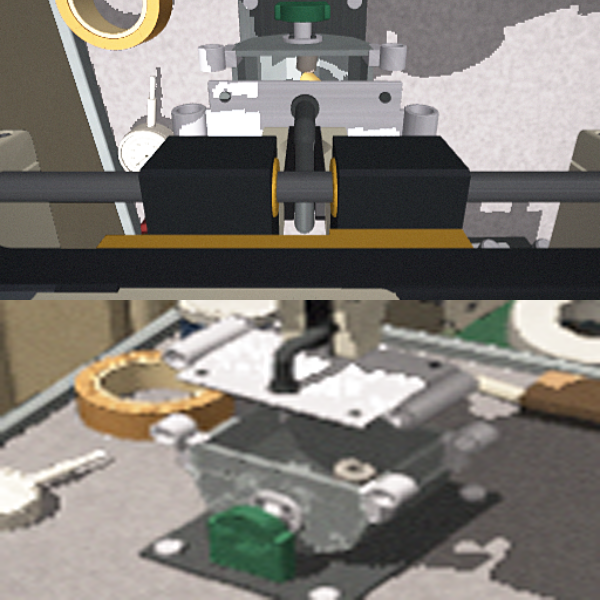

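The cover hangs level above the barrel, and the wrist camera sees its −y edge and the −y eyes. I'll zoom in for an accurate reading.

```bash
python3 - <<'E'
from h import *
w=cv2.imread('pics/w6.png')
cv2.imwrite('pics/c7.png',cv2.resize(w[140:260,140:380],(800,400),interpolation=2))
E
```

```text
(no output)
```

View pics/c7.png

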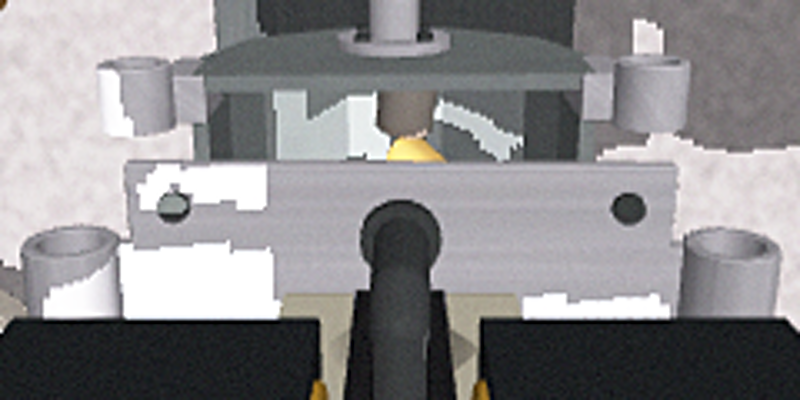

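```bash
python3 - <<'E'
from h import *
f=grab('wrist'); s=arm.get_state(); z0=s['eef_pos'][2]
g=lambda L:[(x/3.3333+140-.35,y/3.3333+140-.35) for x,y in L]
def rep(n,L,z):
    P=onz(f,g(L),z); m=P.mean(0); d=P[0]-P[-1]; print(n,P[:,:2].round(4).tolist(),m[:2].round(4),'sep',np.linalg.norm(d[:2]).round(4),'yaw',np.degrees(np.arctan2(d[1],d[0])).round(2)); return m
for oz in (z0-.0215,z0-.024):
  k=rep('knuck',[(71,243),(732,243)],oz+.012); p=rep('plate',[(128,163),(677,163)],oz+.012)
  h=rep('holes',[(174,207),(628,207)],oz+.012)
e=rep('eyes',[(135.5,63),(651,63)],.235); r=rep('rim inner',[(205,90),(585,90)],.231); rep('rim outer',[(205,75),(585,75)],.231)
a=-.11; yv=np.array([-np.sin(a),np.cos(a)])
print('cover ctr by knuckle',k[:2]+yv*.026,'by plate',p[:2]+yv*.041)
print('barrel by eyes',e[:2]+yv*.044,'by rim',r[:2]+yv*.036, s['eef_pos'])
E
```

```text
knuck [[0.6738, -0.1726], [0.5523, -0.1593]] [ 0.613 -0.166] sep 0.1222 yaw -6.25
plate [[0.6603, -0.1867], [0.5621, -0.1759]] [ 0.6112 -0.1813] sep 0.0989 yaw -6.25
holes [[0.6536, -0.1775], [0.5712, -0.1685]] [ 0.6124 -0.173 ] sep 0.0829 yaw -6.25
knuck [[0.6748, -0.1717], [0.5515, -0.1582]] [ 0.6131 -0.165 ] sep 0.124 yaw -6.25
plate [[0.6611, -0.186], [0.5614, -0.1751]] [ 0.6113 -0.1806] sep 0.1003 yaw -6.25
holes [[0.6543, -0.1767], [0.5706, -0.1675]] [ 0.6125 -0.1721] sep 0.0842 yaw -6.25
eyes [[0.6739, -0.1943], [0.5511, -0.1809]] [ 0.6125 -0.1876] sep 0.1236 yaw -6.24
rim inner [[0.6593, -0.1852], [0.5665, -0.175]] [ 0.6129 -0.1801] sep 0.0934 yaw -6.24
rim outer [[0.6587, -0.1889], [0.5663, -0.1788]] [ 0.6125 -0.1838] sep 0.093 yaw -6.24
cover ctr by knuckle [ 0.61598842 -0.13914703] by plate [ 0.61577374 -0.13980481]
barrel by eyes [ 0.6173077  -0.14384663] by rim [ 0.6168562 -0.1443032] [ 0.61619309 -0.15162431  0.30714416]
```

Emit:
step_arm --pt "0.001 -0.005 -0.01 0 0" --pt "0.001 -0.005 -0.03 0 0" --pt "0.001 -0.005 -0.043 0 0" --pt "0.001 -0.005 -0.047 0 0" --pt "0.001 -0.005 -0.05 0 0" --pt "0.001 -0.005 -0.052 0 0" --pt "0.001 -0.005 -0.054 0 0" --pt "0.001 -0.005 -0.054 0 0"

```text
t: 17.95
eef_pos: [0.6173, -0.1575, 0.2536]
ee_rot: [-3.142, 0.0, -1.681]
force: [-1.3, -0.3, -3.8]
width: 0.0083
gripper_force: 54.9
```

```bash
python3 - <<'E'
from h import *
st(); w=grab('wrist','w8')['color']; s=grab('side','s8')['color']
cv2.imwrite('pics/c8.png',np.vstack([cv2.resize(w[140:240,140:380],(720,300),interpolation=2),cv2.resize(s[145:220,195:315],(720,300),interpolation=2)[:, :720]]))
E
```

```text
{'t': 17.95, 'q': [0.0559, 0.2816, -0.0366, -0.0, -1.2525, -0.1659], 'eef_pos': [0.6173, -0.1575, 0.2536], 'ee_rot': [-3.1415, 0.0, -1.6808], 'force': [-1.3246, -0.2728, -3.7902], 'width': 0.0083, 'gripper_force': 54.9454}
```

View pics/c8.png

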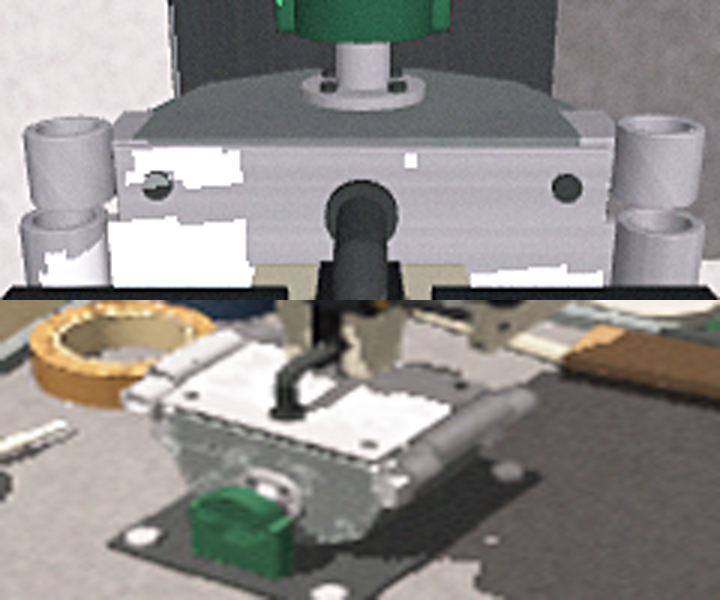

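Force is weight only, and the knuckles line up with the eyes in both views, about 0.8 mm off in x. I'll lower it the rest of the way.

Emit:
step_arm --pt "-0.0007 0 -0.001 0 0" --pt "-0.0007 0 -0.003 0 0" --pt "-0.0007 0 -0.005 0 0" --pt "-0.0007 0 -0.006 0 0" --pt "-0.0007 0 -0.007 0 0" --pt "-0.0007 0 -0.007 0 0"

```text
t: 18.65
eef_pos: [0.6165, -0.1577, 0.247]
ee_rot: [-3.141, -0.0, -1.681]
force: [-2.3, 0.9, 0.4]
width: 0.0081
gripper_force: 55.0
```

Emit:
step_arm --pt "0 0 -0.001 0 0" --pt "0 0 -0.0015 0 0" --pt "0 0 -0.0015 0 0" --pt "0 0 -0.0015 0 0"

```text
t: 19.05
eef_pos: [0.6166, -0.1577, 0.247]
ee_rot: [-3.14, -0.0, -1.68]
force: [-5.8, 1.7, 8.8]
width: 0.0087
gripper_force: 55.0
```

Emit:
step_arm --pt "0 0 0.0 0 0.012" --pt "0 0 0.0 0 0.04" --pt "0 0 0.0 0 0.04" --pt "0 0 0.0 0 0.04" --pt "0 0 0.03 0 0.04" --pt "0 0 0.07 0 0.04" --pt "-0.02 0.03 0.1 0 0.04" --pt "-0.05 0.07 0.1 0 0.04" --pt "-0.08 0.11 0.1 0 0.04" --pt "-0.11 0.15 0.1 0 0.04" --pt "-0.14 0.19 0.1 0 0.04" --pt "-0.17 0.23 0.1 0 0.04" --pt "-0.18 0.245 0.1 0 0.04" --pt "-0.18 0.245 0.1 0 0.04" --pt "-0.18 0.245 0.1 0 0.04"

```text
t: 20.55
eef_pos: [0.4366, 0.0878, 0.3453]
ee_rot: [-3.141, 0.0, -1.679]
force: [-0.5, -0.7, -0.0]
width: 0.0403
gripper_force: 0.0
```

```bash
python3 - <<'E'
from h import *
st(); w=grab('wrist','w9')['color']; s=grab('side','s9')['color']; t=grab('top','t9')['color']
cv2.imwrite('pics/c9.png',np.vstack([np.hstack([cv2.resize(w[100:280,150:360],(420,360),interpolation=2),cv2.resize(s[230:310,230:314],(378,360),interpolation=2)]),np.hstack([cv2.resize(t[110:190,230:330],(300,240),interpolation=2),cv2.resize(s[145:225,195:315],(360,240),interpolation=2),np.zeros((240,138,3),np.uint8)])]))
E
```

```text
{'t': 20.55, 'q': [0.6439, -0.0931, -0.2544, 0.0002, -1.4088, -0.7522], 'eef_pos': [0.4366, 0.0878, 0.3453], 'ee_rot': [-3.141, 0.0004, -1.6792], 'force': [-0.4884, -0.7498, -0.0341], 'width': 0.0403, 'gripper_force': 0.0}
```

View pics/c9.png

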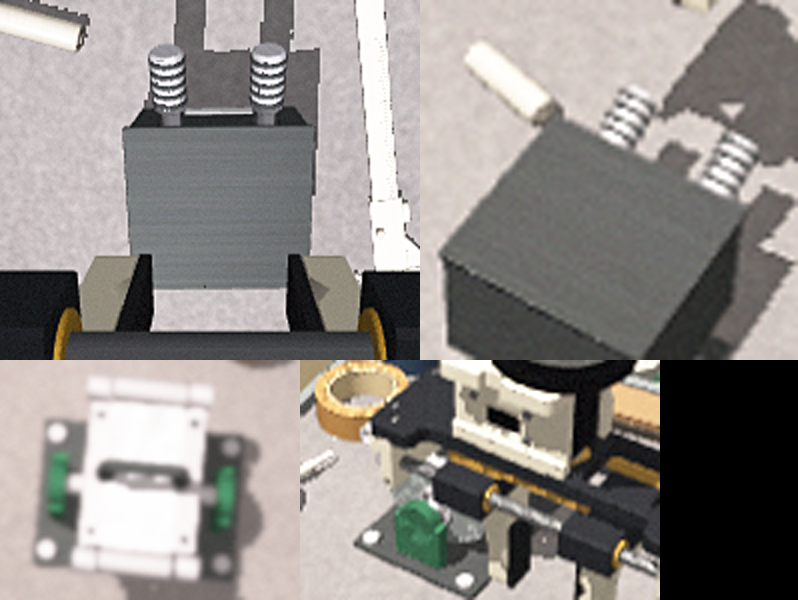

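The cover is seated, with its knuckles between the eyes in both the top and side views. The pin heads show in the wrist view at (234,139) and (283,139), and in the side view at (275,256) and (298,267).

```bash
python3 - <<'E'
from h import *
w=grab('wrist');s=grab('side')
fw=lambda x,y:(x/2+150-.25,y/2+100-.25); fs=lambda x,y:((x-420)/4.5+230-.4,y/4.5+230-.4)
W=[fw(169,79),fw(266.5,78),fw(166.5,52),fw(172,106),fw(267,50),fw(266,105)]
S=[fs(627,114),fs(728,162),fs(639,95),fs(612,134),fs(741,140),fs(715,185)]
P=tri(w,W,s,S); print(P.round(4))
print('wrist at z',onz(w,W,.195).round(4)[:2])
c=onz(w,[fw(125,130),fw(313,126),fw(132,288),fw(305,290)],.212); print(c.round(4), 'front yaw',np.degrees(np.arctan2(*(c[0]-c[1])[1::-1])))
c2=s['color']
E
```

```text
[[0.4577 0.0422 0.2032]
 [0.4073 0.047  0.2028]
 [0.4576 0.0289 0.2026]
 [0.4583 0.0561 0.2035]
 [0.4064 0.0332 0.2036]
 [0.4081 0.0608 0.2016]]
wrist at z [[0.4577 0.0429 0.195 ]
 [0.4068 0.048  0.195 ]]
[[0.4817 0.064  0.212 ]
 [0.3866 0.0724 0.212 ]
 [0.4919 0.1525 0.212 ]
 [0.3968 0.1643 0.212 ]] front yaw -5.072836040618235
```

Emit:
step_arm --pt "0.0212 -0.0475 -0.02 0 0.029" --pt "0.0212 -0.0475 -0.06 0 0.029" --pt "0.0212 -0.0475 -0.1 0 0.029" --pt "0.0212 -0.0475 -0.14 0 0.029" --pt "0.0212 -0.0475 -0.16 0 0.029" --pt "0.0212 -0.0475 -0.166 0 0.029" --pt "0.0212 -0.0475 -0.166 0 0.029" --pt "0.0212 -0.0475 -0.166 0 0" --pt "0.0212 -0.0475 -0.166 0 0" --pt "0.0212 -0.0475 -0.166 0 0" --pt "0.0212 -0.0475 -0.166 0 0" --pt "0.0212 -0.0475 -0.166 0 0" --pt "0.0212 -0.0475 -0.166 0 0" --newtons 45

```text
t: 22.1
eef_pos: [0.4585, 0.0402, 0.1797]
ee_rot: [-3.14, 0.001, -1.681]
force: [1.6, 0.1, 3.5]
width: 0.0169
gripper_force: 45.0
```

Emit:
step_arm --pt "-0.001 -0.009 0.004 0 0" --pt "-0.002 -0.018 0.0078 0 0" --pt "-0.003 -0.028 0.012 0 0" --pt "-0.004 -0.037 0.0156 0 0" --pt "-0.005 -0.046 0.0195 0 0" --pt "-0.006 -0.055 0.0235 0 0" --pt "-0.007 -0.064 0.0273 0 0" --pt "-0.008 -0.073 0.031 0 0" --pt "-0.009 -0.082 0.035 0 0" --pt "-0.0095 -0.092 0.039 0 0" --pt "-0.0095 -0.1 0.0425 0 0" --pt "-0.0095 -0.1 0.0425 0 0"

```text
t: 23.3
eef_pos: [0.4484, -0.061, 0.222]
ee_rot: [-3.141, -0.0, -1.682]
force: [-0.3, 0.8, -1.1]
width: 0.0169
gripper_force: 45.0
```

```bash
python3 - <<'E'
from h import *
st(); w=grab('wrist','w10')['color']; s=grab('side','s10')['color']
cv2.imwrite('pics/c10.png',np.hstack([cv2.resize(w[60:300,150:360],(350,400),interpolation=2),cv2.resize(s[190:310,210:345],(450,400),interpolation=2)]))
E
```

```text
{'t': 23.3, 'q': [0.3027, -0.0139, -0.4609, 0.0003, -1.1235, -0.4138], 'eef_pos': [0.4484, -0.061, 0.222], 'ee_rot': [-3.1413, -0.0002, -1.6818], 'force': [-0.2957, 0.8221, -1.1336], 'width': 0.0169, 'gripper_force': 44.9717}
```

View pics/c10.png

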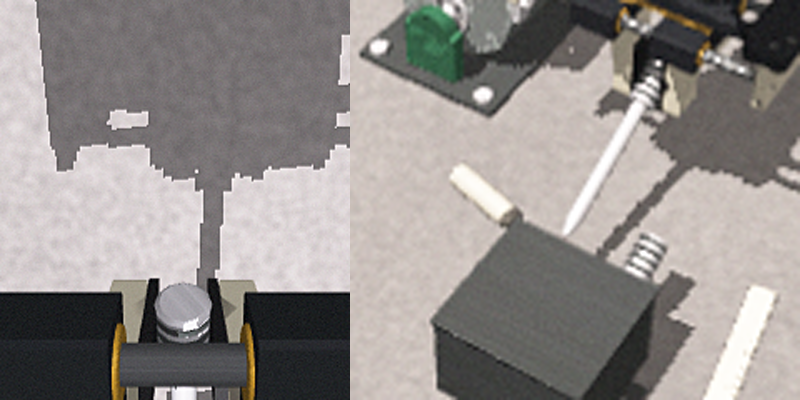

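The pin is out and held at about 23° nose-down. I'll level it by resting the shank on the bin's roof edge with a lighter grip.

Emit:
step_arm --pt "0 0 0.03 0 0" --pt "0 0 0.05 0 0" --pt "0.002 0.02 0.05 0 0" --pt "0.004 0.045 0.05 0 0" --pt "0.004 0.045 0.03 0 0" --pt "0.004 0.045 0.015 0 0" --pt "0.004 0.045 0.008 0 0" --pt "0.004 0.045 0.0 0 0" --pt "0.004 0.045 -0.006 0 0" --pt "0.004 0.045 -0.012 0 0" --pt "0.004 0.045 -0.018 0 0" --pt "0.004 0.045 -0.023 0 0" --pt "0.004 0.045 -0.023 0 0" --newtons 22

```text
t: 24.7
eef_pos: [0.4522, -0.0151, 0.198]
ee_rot: [3.141, -0.0, -1.681]
force: [0.1, -1.9, 0.8]
width: 0.0172
gripper_force: 22.0
```

```bash
python3 - <<'E'
from h import *
st(); w=grab('wrist','w11')['color']; s=grab('side','s11')['color']
cv2.imwrite('pics/c11.png',np.hstack([cv2.resize(w[180:300,200:320],(400,400),interpolation=2),cv2.resize(s[200:290,240:330],(400,400),interpolation=2)]))
E
```

```text
{'t': 24.7, 'q': [0.4042, 0.0072, -0.4979, -0.0001, -1.0663, -0.5145], 'eef_pos': [0.4522, -0.0151, 0.198], 'ee_rot': [3.141, -0.0002, -1.6811], 'force': [0.0685, -1.9189, 0.7963], 'width': 0.0172, 'gripper_force': 22.0026}
```

View pics/c11.png

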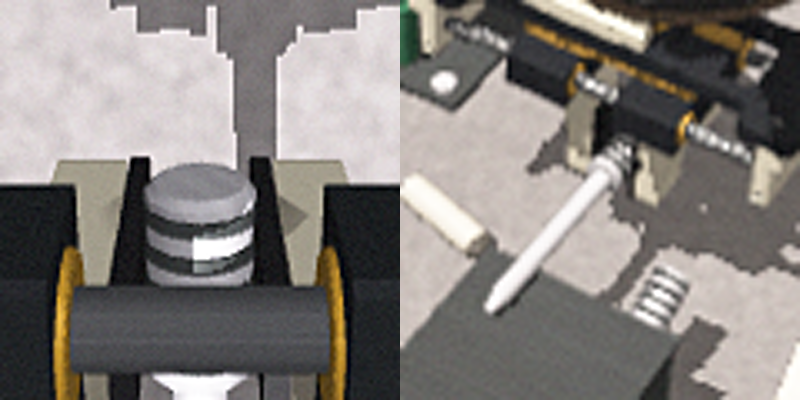

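The pin now rests near level across the roof edge, with its tip at side (260,269) and its shoulder at (287,238). I'll work out the tilt and the head position.

```bash
cat >> h.py <<'E'
def onplane(f,uv,p0,n):
    c,d=ray(f,uv); n=np.array(n,float); return c+d*(((np.array(p0)-c)@n)/(d@n))[:,None]
E
python3 - <<'E'
from h import *
s=grab('side');w=grab('wrist');e=np.array(arm.get_state()['eef_pos'])
fs=lambda x,y:((x-400)/4.444+240-.4,y/4.444+200-.4)
P=onplane(s,[fs(490,308),fs(607,170)],e,(.994,-.11,0)); d=P[0]-P[1]
print(P.round(4),np.linalg.norm(d).round(4),'slope',np.degrees(np.arcsin(d[2]/np.linalg.norm(d))))
# shoulder along-plane distance from TCP
print('shoulder ahead of tcp',(P[1]-e)@[.11,.994,0],'tip',(P[0]-e)@[.11,.994,0],'dz',P[:,2]-e[2])
# wrist: cap end: rear face upper rim
fw=lambda x,y:(x/3.333+200-.35,y/3.333+180-.35)
print('cap: centre,top',[((q-e)@[.11,.994,0]).round(4) for q in onz(w,[fw(200,183)],e[2]+.019)],px(w,[e+[0,0,.019]]))
E
```

```text
[[0.4651 0.1004 0.2181]
 [0.4542 0.0018 0.2174]] 0.0992 slope 0.4074206410997966
shoulder ahead of tcp 0.016941823510142787 tip 0.11611779381084243 dz [0.01938166 0.01867648]
cap: centre,top [np.float64(-0.0132)] [[257.56039042 256.91135257]]
```

Emit:
step_arm --pt "0 0 0.0 0 0" --pt "0 0 0.03 0 0" --pt "0 -0.03 0.06 0 0" --pt "0.01 -0.07 0.08 0 0" --pt "0.02 -0.11 0.08 0 0" --pt "0.03 -0.155 0.08 0 0" --pt "0.04 -0.2 0.08 0 0" --pt "0.05 -0.245 0.08 0 0" --pt "0.07 -0.28 0.08 0 0" --pt "0.1 -0.31 0.08 0 0" --pt "0.14 -0.3196 0.08 0 0" --pt "0.18 -0.3196 0.07 0 0" --pt "0.2 -0.3196 0.05 0 0" --pt "0.207 -0.3196 0.03 0 0" --pt "0.207 -0.3196 0.018 0 0" --pt "0.207 -0.3196 0.018 0 0" --pt "0.207 -0.3196 0.018 0 0" --newtons 45

```text
t: 26.6
eef_pos: [0.659, -0.3348, 0.2174]
ee_rot: [-3.141, -0.0, -1.681]
force: [-0.1, -0.5, -0.0]
width: 0.0169
gripper_force: 45.0
```

```bash
python3 - <<'E'
from h import *
st(); w=grab('wrist','w12'); t=grab('top','t12'); s=grab('side','s12');e=np.array(arm.get_state()['eef_pos'])
a=e+[0,0,.019]; tip=a+np.array([.109,.994,0])*.1135; C=np.array([.6175,-.1465,.235]); ex=np.array([.994,-.109,0]);ey=np.array([.109,.994,0])
for f,n in((t,'top'),(s,'side')): print(n,'tip',px(f,tip).round(1),'eye -44',px(f,C+.062*ex-.044*ey).round(1))
T=cv2.resize(t['color'][100:190,250:340],(400,400),interpolation=2); S=cv2.resize(s['color'][135:225,225:335],(400,327),interpolation=2)
S=cv2.copyMakeBorder(S,0,73,0,0,0); cv2.imwrite('pics/c12.png',np.hstack([T,S]))
E
```

```text
{'t': 26.6, 'q': [-0.2074, 0.4687, 0.1616, 0.0004, -1.2633, 0.0973], 'eef_pos': [0.659, -0.3348, 0.2174], 'ee_rot': [-3.1412, -0.0004, -1.6807], 'force': [-0.1432, -0.5348, -0.0301], 'width': 0.0169, 'gripper_force': 45.0005}
top tip [[312.1 122.6]] eye -44 [[300.1 122.1]]
side tip [[244.5 146.5]] eye -44 [[238.9 152.2]]
```

View pics/c12.png

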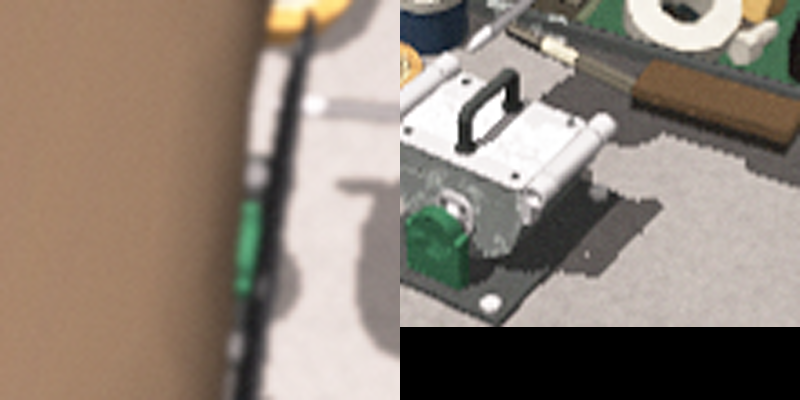

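The side view shows the tip at (244,148), just ahead of the eye at (240,151) and within the tapered nose's capture range. I'll start inserting and watch the force.

Emit:
step_arm --pt "0.0011 0.01 0 0 0" --pt "0.0022 0.02 0 0 0" --pt "0.0029 0.026 0 0 0" --pt "0.0035 0.032 0 0 0" --pt "0.0041 0.037 0 0 0" --pt "0.0046 0.042 0 0 0" --pt "0.0046 0.042 0 0 0"

```text
t: 27.45
eef_pos: [0.6642, -0.2919, 0.2167]
ee_rot: [-3.141, 0.0, -1.68]
force: [0.3, 0.1, -0.1]
width: 0.017
gripper_force: 45.0
```

Emit:
step_arm --pt "0.0006 0.006 0 0 0" --pt "0.0013 0.012 0 0 0" --pt "0.002 0.018 0 0 0" --pt "0.0026 0.024 0 0 0" --pt "0.0033 0.03 0 0 0" --pt "0.0033 0.03 0 0 0"

```text
t: 28.05
eef_pos: [0.6675, -0.2616, 0.2166]
ee_rot: [-3.141, 0.0, -1.68]
force: [1.3, -0.5, -0.4]
width: 0.0166
gripper_force: 45.0
```

Emit:
step_arm --pt "0.0007 0.006 0 0 0" --pt "0.0013 0.012 0 0 0" --pt "0.002 0.018 0 0 0" --pt "0.0026 0.024 0 0 0" --pt "0.0033 0.03 0 0 0" --pt "0.0039 0.036 0 0 0" --pt "0.0043 0.04 0 0 0" --pt "0.0043 0.04 0 0 0"

```text
t: 28.85
eef_pos: [0.6717, -0.2218, 0.2166]
ee_rot: [-3.141, 0.0, -1.68]
force: [0.3, 1.7, 1.2]
width: 0.0167
gripper_force: 45.0
```

Nearly home. I'll push gently until the head meets the eye.

Emit:
step_arm --pt "0.0003 0.003 0 0 0" --pt "0.0006 0.006 0 0 0" --pt "0.0008 0.008 0 0 0" --pt "0.0009 0.0095 0 0 0" --pt "0.001 0.0105 0 0 0" --pt "0.001 0.0105 0 0 0"

```text
t: 29.45
eef_pos: [0.6721, -0.2166, 0.2167]
ee_rot: [3.141, -0.005, -1.683]
force: [1.0, -18.4, -2.7]
width: 0.0169
gripper_force: 45.0
```

Emit:
step_arm --pt "-0.0006 -0.006 0 0 0" --pt "-0.0006 -0.006 0 0 0.03" --pt "-0.0006 -0.006 0 0 0.03" --pt "-0.0006 -0.006 0 0 0.03" --pt "-0.0006 -0.006 0.03 0 0.03" --pt "-0.0006 -0.006 0.07 0 0.03" --pt "-0.0006 -0.006 0.12 0 0.03" --pt "-0.04 0.02 0.13 0 0.029" --pt "-0.08 0.05 0.13 0 0.029" --pt "-0.12 0.08 0.13 0 0.029" --pt "-0.15 0.11 0.13 0 0.029" --pt "-0.18 0.14 0.13 0 0.029" --pt "-0.21 0.17 0.13 0 0.029" --pt "-0.24 0.2 0.13 0 0.029" --pt "-0.2641 0.23 0.13 0 0.029" --pt "-0.2641 0.255 0.13 0 0.029" --pt "-0.2641 0.255 0.13 0 0.029" --pt "-0.2641 0.255 0.13 0 0.029"

```text
t: 31.25
eef_pos: [0.4082, 0.0435, 0.3468]
ee_rot: [-3.141, 0.0, -1.678]
force: [-0.4, -0.1, 0.0]
width: 0.0291
gripper_force: 0.0
```

```bash
python3 - <<'E'
from h import *
st(); w=grab('wrist','w13'); s=grab('side','s13'); t=grab('top','t13')
C=np.array([.6175,-.1465,.235]); ex=np.array([.994,-.109,0]);ey=np.array([.109,.994,0])
# bright run along back hinge line (top view): head end expected at -78.5
for f,n in((t,'top'),(s,'side')):
  g=cv2.cvtColor(f['color'],6); L=[]
  for yy in np.arange(-.10,.08,.004):
    u,v=px(f,C+.062*ex+yy*ey+[0,0,.005])[0].round().astype(int); L.append((int(round(yy*1000)),int(g[v,u]) if 0<=u<512 and 0<=v<384 else -1))
  print(n,L)
# pin 2 head in wrist: bright mask against board
for P in([.4079,.0451,.198],): print(px(w,P).round(1),px(s,P).round(1))
g=cv2.cvtColor(w['color'],6); u,v=px(w,[.4079,.0451,.198])[0].round().astype(int); print(g[v-24:v+25:6,u-24:u+25:2])
E
```

```text
{'t': 31.25, 'q': [0.5923, -0.1601, -0.307, -0.0001, -1.4233, -0.6999], 'eef_pos': [0.4082, 0.0435, 0.3468], 'ee_rot': [-3.1412, 0.0005, -1.6784], 'force': [-0.447, -0.1391, 0.0026], 'width': 0.0291, 'gripper_force': 0.0}
top [(-100, 202), (-96, 203), (-92, 205), (-88, 203), (-84, 205), (-80, 209), (-76, 203), (-72, 203), (-68, 207), (-64, 203), (-60, 212), (-56, 215), (-52, 204), (-48, 229), (-44, 236), (-40, 249), (-36, 249), (-32, 249), (-28, 235), (-24, 241), (-20, 245), (-16, 246), (-12, 247), (-8, 247), (-4, 246), (0, 246), (4, 246), (8, 247), (12, 247), (16, 247), (20, 246), (24, 238), (28, 228), (32, 246), (36, 250), (40, 250), (44, 245), (48, 238), (52, 218), (56, 213), (60, 212), (64, 212), (68, 212), (72, 211), (76, 209)]
side [(-100, 97), (-96, 164), (-92, 114), (-88, 93), (-84, 93), (-80, 176), (-76, 206), (-72, 199), (-68, 216), (-64, 211), (-60, 166), (-56, 191), (-52, 198), (-48, 248), (-44, 247), (-40, 249), (-36, 251), (-32, 243), (-28, 240), (-24, 247), (-20, 248), (-16, 248), (-12, 247), (-8, 247), (-4, 248), (0, 247), (4, 247), (8, 246), (12, 245), (16, 245), (20
[... 439 characters left out ...]
99  91 108 155 145 147 151 129  99 102
   94  97 104  93  94 101  92]
 [103  97  96  94  93  97 102  97  91 155 196 152 150 139 151 207 201  36
   99 107 100  99 103  99  92]
 [ 98 104 100 103 101  98  99  92  98  45 212 160 143 119 138 199 201  40
   97  97  95  91  98  94  99]
 [ 95  99  96  93  98  99  97  95 101  56  34 236 244 255 251 236  45  65
   92  93  91  93  94  95  92]
 [126 126 123 125 126 127 127 127 127  63 165 101  66  58  71  85 176  29
   39  41  41  33  91  93  93]
 [ 28  31  35  33  36  40  39  36  35  34  44 104 112 123 128 129  28  37
   42  39  42  39  84  95  95]
 [ 43  38  40  36  45  46  40  41  43  40  36  76 105 122 121  92  40  35
   41  43  40  38  38  95  96]]
```

The side profile shows the first pin's head spanning roughly −48 to −80 mm, which is home. Next is the second pin.

Emit:
step_arm --pt "-0.0014 0.0016 -0.04 0 0.029" --pt "-0.0014 0.0016 -0.08 0 0.029" --pt "-0.0014 0.0016 -0.12 0 0.029" --pt "-0.0014 0.0016 -0.15 0 0.029" --pt "-0.0014 0.0016 -0.167 0 0.029" --pt "-0.0014 0.0016 -0.167 0 0.029" --pt "-0.0014 0.0016 -0.167 0 0" --pt "-0.0014 0.0016 -0.167 0 0" --pt "-0.0014 0.0016 -0.167 0 0" --pt "-0.0014 0.0016 -0.167 0 0" --pt "-0.0014 0.0016 -0.167 0 0" --pt "-0.0014 0.0016 -0.167 0 0" --newtons 45

```text
t: 32.6
eef_pos: [0.4076, 0.0447, 0.1801]
ee_rot: [-3.14, 0.001, -1.68]
force: [1.2, -0.1, 2.5]
width: 0.0168
gripper_force: 44.9
```

Emit:
step_arm --pt "-0.001 -0.009 0.004 0 0" --pt "-0.002 -0.018 0.0078 0 0" --pt "-0.003 -0.028 0.012 0 0" --pt "-0.004 -0.037 0.0156 0 0" --pt "-0.005 -0.046 0.0195 0 0" --pt "-0.006 -0.055 0.0235 0 0" --pt "-0.007 -0.064 0.0273 0 0" --pt "-0.008 -0.073 0.031 0 0" --pt "-0.009 -0.082 0.035 0 0" --pt "-0.0095 -0.092 0.039 0 0" --pt "-0.0095 -0.1 0.0425 0 0" --pt "-0.0095 -0.1 0.0425 0 0"

```text
t: 33.8
eef_pos: [0.3976, -0.0565, 0.2224]
ee_rot: [-3.141, -0.0, -1.682]
force: [-0.1, -0.1, -0.5]
width: 0.0169
gripper_force: 44.9
```

Emit:
step_arm --pt "0 0 0.03 0 0" --pt "0 0 0.05 0 0" --pt "0.002 0.02 0.05 0 0" --pt "0.004 0.045 0.05 0 0" --pt "0.004 0.045 0.03 0 0" --pt "0.004 0.045 0.015 0 0" --pt "0.004 0.045 0.008 0 0" --pt "0.004 0.045 0.0 0 0" --pt "0.004 0.045 -0.006 0 0" --pt "0.004 0.045 -0.012 0 0" --pt "0.004 0.045 -0.018 0 0" --pt "0.004 0.045 -0.0235 0 0" --pt "0.004 0.045 -0.0235 0 0" --newtons 22

```text
t: 35.1
eef_pos: [0.4013, -0.0106, 0.1979]
ee_rot: [3.141, -0.0, -1.681]
force: [0.3, -1.3, 1.0]
width: 0.0171
gripper_force: 22.0
```

```bash
python3 - <<'E'
from h import *
s=grab('side','s14');st();e=np.array(arm.get_state()['eef_pos']);ey=np.array([.109,.994,0]);ex=np.array([.994,-.109,0])
g=cv2.cvtColor(s['color'],6)
# profile across the pin at several stations: brightness vs height offset
for d in (.02,.03,.05,.07,.09,.1,.105,.109,.113,.117,.121):
  p=[px(s,e+[0,0,.019]+d*ey+[0,0,h])[0] for h in np.arange(-.02,.021,.0025)]
  print(d,[int(cv2.getRectSubPix(g,(1,1),(float(a),float(b)))[0,0]) for a,b in p])
E
```

```text
{'t': 35.15, 'q': [0.4715, -0.0902, -0.5885, 0.0, -1.073, -0.5816], 'eef_pos': [0.4015, -0.0106, 0.1983], 'ee_rot': [3.1412, -0.0003, -1.6808], 'force': [0.0022, -1.2061, 1.0741], 'width': 0.0175, 'gripper_force': 22.0008}
0.02 [112, 95, 116, 161, 204, 226, 238, 243, 238, 230, 239, 243, 206, 162, 122, 88, 69]
0.03 [174, 174, 180, 180, 197, 224, 240, 246, 249, 249, 247, 241, 221, 208, 213, 228, 193]
0.05 [187, 177, 165, 172, 190, 212, 230, 241, 247, 248, 246, 242, 233, 218, 194, 193, 198]
0.07 [166, 185, 177, 161, 171, 203, 224, 237, 244, 247, 248, 245, 235, 225, 211, 196, 193]
0.09 [79, 64, 76, 104, 146, 190, 220, 236, 243, 246, 247, 246, 242, 223, 212, 204, 200]
0.1 [98, 83, 67, 85, 136, 181, 212, 231, 241, 246, 247, 248, 238, 214, 182, 154, 177]
0.105 [99, 100, 81, 66, 85, 158, 204, 230, 241, 245, 248, 249, 245, 216, 179, 139, 106]
0.109 [101, 100, 97, 87, 73, 114, 177, 225, 245, 247, 249, 248, 245, 228, 184, 136, 113]
0.113 [100, 101, 102, 100, 88, 75, 111, 192, 234, 249, 251, 250, 248, 224, 188, 147, 113]
0.117 [100, 101, 101, 101, 101, 98, 99, 134, 203, 249, 252, 250, 231, 198, 164, 139, 112]
0.121 [101, 101, 101, 102, 102, 100, 99, 98, 104, 137, 189, 223, 203, 157, 132, 115, 104]
```

The second pin is level too, so I'm taking it to the front hinge line.

Emit:
step_arm --pt "0 0 0.0 0 0" --pt "0 0 0.03 0 0" --pt "0 -0.03 0.06 0 0" --pt "0.01 -0.07 0.08 0 0" --pt "0.02 -0.11 0.08 0 0" --pt "0.03 -0.155 0.08 0 0" --pt "0.04 -0.2 0.08 0 0" --pt "0.05 -0.245 0.08 0 0" --pt "0.07 -0.28 0.08 0 0" --pt "0.1 -0.305 0.08 0 0" --pt "0.1343 -0.3107 0.06 0 0" --pt "0.1343 -0.3107 0.03 0 0" --pt "0.1343 -0.3107 0.0185 0 0" --pt "0.1343 -0.3107 0.0185 0 0" --pt "0.1343 -0.3107 0.0185 0 0" --newtons 45

```text
t: 36.65
eef_pos: [0.5359, -0.3213, 0.2184]
ee_rot: [-3.141, -0.001, -1.68]
force: [1.3, 0.9, -0.7]
width: 0.0167
gripper_force: 45.0
```

```bash
python3 - <<'E'
from h import *
s=grab('side','s15');st();e=np.array(arm.get_state()['eef_pos']);ey=np.array([.109,.994,0]);ex=np.array([.994,-.109,0])
g=cv2.cvtColor(s['color'],6)
for d in (.05,.07,.09,.1,.105,.109,.113,.117,.121):
  p=[px(s,e+[0,0,.019]+d*ey+[0,0,h])[0] for h in np.arange(-.02,.021,.0025)]
  print(d,[int(cv2.getRectSubPix(g,(1,1),(float(a),float(b)))[0,0]) for a,b in p])
E
```

```text
{'t': 36.7, 'q': [-0.2277, 0.2807, -0.1177, 0.0007, -1.1699, 0.1181], 'eef_pos': [0.5362, -0.3214, 0.2191], 'ee_rot': [-3.1392, -0.0009, -1.6802], 'force': [-0.1452, 0.038, -0.4459], 'width': 0.0164, 'gripper_force': 45.0003}
0.05 [186, 180, 159, 137, 132, 137, 146, 151, 143, 125, 120, 155, 222, 187, 168, 179, 187]
0.07 [152, 170, 158, 137, 133, 137, 144, 149, 145, 131, 134, 118, 88, 67, 85, 86, 106]
0.09 [67, 47, 62, 94, 136, 172, 181, 166, 142, 131, 132, 154, 177, 184, 181, 140, 114]
0.1 [177, 162, 119, 76, 123, 176, 216, 238, 244, 235, 204, 182, 173, 173, 173, 180, 180]
0.105 [177, 177, 178, 146, 130, 165, 210, 238, 245, 236, 210, 202, 210, 220, 200, 181, 181]
0.109 [177, 178, 178, 177, 149, 167, 204, 235, 242, 231, 206, 184, 195, 223, 236, 218, 182]
0.113 [178, 178, 178, 177, 172, 159, 201, 232, 241, 230, 196, 145, 179, 207, 225, 235, 228]
0.117 [178, 179, 179, 179, 175, 168, 177, 226, 243, 224, 192, 174, 129, 156, 194, 218, 229]
0.121 [170, 172, 177, 179, 179, 178, 174, 174, 183, 194, 192, 182, 173, 123, 130, 178, 212]
```

Emit:
step_arm --pt "0.0011 0.01 -0.0015 0 0" --pt "0.0022 0.02 -0.0015 0 0" --pt "0.0029 0.026 -0.0015 0 0" --pt "0.0035 0.032 -0.0015 0 0" --pt "0.0041 0.037 -0.0015 0 0" --pt "0.0046 0.042 -0.0015 0 0" --pt "0.0046 0.042 -0.0015 0 0"

```text
t: 37.4
eef_pos: [0.5407, -0.2786, 0.2157]
ee_rot: [-3.141, 0.0, -1.68]
force: [0.8, 1.2, 0.2]
width: 0.017
gripper_force: 45.0
```

Emit:
step_arm --pt "0.0006 0.006 0 0 0" --pt "0.0013 0.012 0 0 0" --pt "0.002 0.018 0 0 0" --pt "0.0026 0.024 0 0 0" --pt "0.0033 0.03 0 0 0" --pt "0.0033 0.03 0 0 0"

```text
t: 38.0
eef_pos: [0.544, -0.2482, 0.2157]
ee_rot: [-3.141, 0.001, -1.68]
force: [0.9, 0.3, 2.0]
width: 0.0164
gripper_force: 45.0
```

Emit:
step_arm --pt "0.0007 0.006 0 0 0" --pt "0.0013 0.012 0 0 0" --pt "0.002 0.018 0 0 0" --pt "0.0026 0.024 0 0 0" --pt "0.0033 0.03 0 0 0" --pt "0.0039 0.036 0 0 0" --pt "0.0043 0.04 0 0 0" --pt "0.0043 0.04 0 0 0"

```text
t: 38.8
eef_pos: [0.5484, -0.2083, 0.2159]
ee_rot: [-3.141, 0.001, -1.68]
force: [-0.1, 0.9, 6.1]
width: 0.0169
gripper_force: 45.0
```

Emit:
step_arm --pt "0.0003 0.003 0 0 0" --pt "0.0006 0.006 0 0 0" --pt "0.0008 0.008 0 0 0" --pt "0.0009 0.0095 0 0 0" --pt "0.001 0.0105 0 0 0" --pt "0.001 0.0105 0 0 0"

```text
t: 39.4
eef_pos: [0.5488, -0.2041, 0.2165]
ee_rot: [-3.141, -0.008, -1.682]
force: [1.2, -29.7, -0.1]
width: 0.017
gripper_force: 45.0
```

Both heads have met their eyes, with contact forces of 18 N and 30 N. I'll release with the push relaxed, then tap the first pin from behind, since my retreat may have drawn it back about 1 mm.

Emit:
step_arm --pt "-0.0003 -0.004 0 0 0" --pt "-0.0003 -0.004 0 0 0.03" --pt "-0.0003 -0.004 0 0 0.03" --pt "-0.0003 -0.004 0 0 0.03" --pt "-0.0003 -0.004 0.03 0 0.03" --pt "-0.0003 -0.004 0.07 0 0.03" --pt "0.03 -0.03 0.08 0 0.0" --pt "0.07 -0.06 0.08 0 0.0" --pt "0.1 -0.0625 0.08 0 0" --pt "0.118 -0.0625 0.08 0 0" --pt "0.118 -0.0625 0.05 0 0" --pt "0.118 -0.0625 0.02 0 0" --pt "0.118 -0.0625 0.0 0 0" --pt "0.118 -0.0625 0.0 0 0" --pt "0.119 -0.0545 0 0 0" --pt "0.12 -0.0485 0 0 0" --pt "0.12 -0.0465 0 0 0" --pt "0.12 -0.0465 0 0 0"

```text
t: 41.2
eef_pos: [0.6696, -0.2446, 0.2169]
ee_rot: [-3.14, 0.0, -1.68]
force: [-0.0, -0.9, 0.1]
width: -0.0
gripper_force: 0.0
```

Emit:
step_arm --pt "0.0002 0.002 0 0 0" --pt "0.0003 0.003 0 0 0" --pt "0.0004 0.004 0 0 0" --pt "0.0004 0.004 0 0 0"

```text
t: 41.6
eef_pos: [0.6694, -0.2413, 0.2156]
ee_rot: [-3.142, 0.0, -1.681]
force: [-0.1, 0.5, -0.1]
width: 0.0005
gripper_force: 0.2
```

Emit:
step_arm --pt "0.0002 0.0015 0 0 0" --pt "0.0003 0.003 0 0 0" --pt "0.0004 0.004 0 0 0" --pt "0.0004 0.004 0 0 0"

```text
t: 42.0
eef_pos: [0.6695, -0.2408, 0.2157]
ee_rot: [3.141, -0.004, -1.682]
force: [0.7, -14.6, -2.3]
width: 0.0006
gripper_force: 7.1
```

Pin 1 is firmly home. I'll do the same for pin 2.

Emit:
step_arm --pt "-0.001 -0.015 0 0 0" --pt "-0.001 -0.02 0.03 0 0" --pt "-0.001 -0.02 0.07 0 0" --pt "-0.04 -0.02 0.08 0 0" --pt "-0.08 -0.01 0.08 0 0" --pt "-0.125 -0.005 0.08 0 0" --pt "-0.125 -0.005 0.08 0 0" --pt "-0.125 -0.005 0.04 0 0" --pt "-0.125 -0.005 0.01 0 0" --pt "-0.125 -0.005 0 0 0" --pt "-0.125 -0.005 0 0 0" --pt "-0.1245 0.0 0 0 0" --pt "-0.124 0.005 0 0 0" --pt "-0.1238 0.008 0 0 0" --pt "-0.1235 0.01 0 0 0" --pt "-0.1235 0.01 0 0 0"

```text
t: 43.6
eef_pos: [0.5468, -0.228, 0.2167]
ee_rot: [-3.14, -0.002, -1.68]
force: [1.0, -4.5, -0.2]
width: 0.0001
gripper_force: 2.4
```

Emit:
step_arm --pt "0.0002 0.0015 0 0 0" --pt "0.0003 0.003 0 0 0" --pt "0.0004 0.0045 0 0 0" --pt "0.0004 0.0045 0 0 0"

```text
t: 44.0
eef_pos: [0.5467, -0.2275, 0.217]
ee_rot: [-3.14, -0.007, -1.681]
force: [1.5, -24.7, -4.3]
width: 0.0006
gripper_force: 12.2
```

Emit:
step_arm --pt "-0.001 -0.015 0 0 0" --pt "-0.002 -0.025 0.03 0 0" --pt "-0.002 -0.025 0.08 0 0" --pt "-0.05 -0.025 0.11 0 0" --pt "-0.1 -0.025 0.11 0 0" --pt "-0.14 -0.025 0.11 0 0" --pt "-0.14 -0.025 0.11 0 0"

```text
t: 44.7
eef_pos: [0.4026, -0.2475, 0.3276]
ee_rot: [-3.138, 0.001, -1.682]
force: [0.9, -0.0, 0.5]
width: -0.0002
gripper_force: 0.0
```

```bash
python3 - <<'E'
from h import *
st(); s=grab('side','s16'); t=grab('top')
C=np.array([.6175,-.1465,.235]); ex=np.array([.994,-.109,0]);ey=np.array([.109,.994,0])
g=cv2.cvtColor(s['color'],6)
for sx in(-1,1):
  print(sx,[(round(y*1000),int(g[tuple(px(s,C+sx*.062*ex+y*ey)[0].round().astype(int)[::-1])])) for y in np.arange(-.1,.075,.004)])
# handle still at same place
d=cv2.absdiff(s['color'],cv2.imread('pics/s12.png'))[130:225,225:280].max(2)>60; print('changed px around cover',d.sum(), np.argwhere(d).mean(0)+[130,225] if d.any() else '')
E
```

```text
{'t': 44.7, 'q': [-0.1339, -0.0386, -0.2432, -0.0008, -1.3626, 0.0233], 'eef_pos': [0.4026, -0.2475, 0.3276], 'ee_rot': [-3.1379, 0.0007, -1.6816], 'force': [0.9297, -0.0382, 0.4661], 'width': -0.0002, 'gripper_force': 0.0}
-1 [(-100, 179), (-96, 182), (-92, 160), (-88, 106), (-84, 150), (-80, 182), (-76, 180), (-72, 192), (-68, 165), (-64, 171), (-60, 184), (-56, 153), (-52, 239), (-48, 238), (-44, 236), (-40, 220), (-36, 215), (-32, 201), (-28, 236), (-24, 236), (-20, 234), (-16, 234), (-12, 233), (-8, 234), (-4, 215), (0, 214), (4, 211), (8, 233), (12, 230), (16, 231), (20, 217), (24, 236), (28, 235), (32, 234), (36, 222), (40, 177), (44, 240), (48, 240), (52, 191), (56, 172), (60, 153), (64, 115), (68, 111), (72, 112)]
1 [(-100, 185), (-96, 178), (-92, 95), (-88, 82), (-84, 97), (-80, 106), (-76, 217), (-72, 163), (-68, 159), (-64, 181), (-60, 131), (-56, 125), (-52, 199), (-48, 234), (-44, 227), (-40, 218), (-36, 211), (-32, 178), (-28, 231), (-24, 224), (-20, 227), (-16, 217), (-12, 214), (-8, 232), (-4, 210), (0, 203), (4, 195), (8, 186), (12, 214), (16, 204), (20, 199), (24, 174), (28, 213), (32, 200), (36, 224), (40, 190), (44, 220), (48, 210), (52, 184), (56, 161), (60, 173), (64, 173), (68, 177), (72, 182)]
changed px around cover 321 [152.7694704  267.63862928]
```

```bash
python3 -c "
from station import arm
print(arm.job_done())"
```

```text
the job is handed in; nothing more can be done
None
```

I handed the job in at about 45 s of the 184 s allowed: all four bushes are in the barrel, the cover is seated with its knuckles between the eyes, and both hinge pins are pushed home until their heads meet the eyes; the final check was numeric (my 14 pictures were used up), and no result came back.

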